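Clip the bath thermometer away in its sealed keeper box

TASK

Put the bath thermometer away in the open clip-top box: lay it lengthways in the cradle inside and let it settle there before you let go. Then shut the lid and swing the wire bail up over it, past centre, so that it rests on top of the lid's two saddles and clamps the lid down tight. Leave the wipes box, the bowl and the monitor camera where they are.

Things in the scene. Friction and masses are not known exactly. Their poses are not given: they have to be found in the camera images.
- thermo_center (a point): Centre of the loose bath thermometer, a smooth blue plastic rod with round ends, 26 mm in diameter and 112 mm long, about 60 g, lying on its side, so this point starts 13 mm above the work surface. Its y axis runs along the rod. It can roll.
- thermo: The same thermometer; its origin is at the rod's mid-length, 13 mm off the axis (on the underside at the start).
- keeper: White clip-top keeper box, fixed to the dresser top. Origin on its underside, mid-length, 46 mm behind the front face; x points from its front to its hinged back, y along its length, z up. Outside 104 mm (x) by 150 mm (y), rim 54 mm high, walls and floor 5 mm. Its lid starts open, standing at the back; its wire bail starts sticking out in front.
- keeper_cradle (a point): Where the thermometer's centre lies when settled: above the box's origin, 36 mm above its underside, axes as the box. The cradle is two grey V-notched ribs, 12 mm thick, 50 mm across, tops 35 mm above the underside, at y = +38 and -38 mm; between them 64 mm is free for fingers, down to the floor at 5 mm. The thermometer lies along y, with 14 mm of room at each end.
- keeper_lid_hinge (a point): Middle of the lid's hinge line, at x = +62, z = +60 mm in the box's frame; the hinge axis is the box's y.
- lid (a joint): Lid angle, rad: 0 = flat on a fully squeezed seal, 1.57 = upright, stop at 2.7; starts leaning back at 2.05 to 2.3. A flat 8 mm plate, 150 mm along y, 2 to 110 mm from the hinge line, 130 g. Friction holds it above about 0.6; below that it falls shut slowly by itself. Unclamped it rests on the springy seal at about 0.06, clamped at about 0.03.
- lid_edge (a point): Middle of the lid's free edge (mid-thickness), 110 mm from the hinge line; moves with the lid. On the lid's outer (top) face stand two saddles at y = +45 and -45 mm, 16 mm wide, 23 mm high, flat from 72 to 107 mm from the hinge line, then a ramp down, overhanging the free edge by 12 mm; the 74 mm between them is clear.
- keeper_bail_hinge (a point): Middle of the bail's hinge axis, at x = -30, z = +26 mm in the box's frame; the axis is the box's y.
- bail (a joint): Bail angle, rad: 0 = level to the front (the box's -x), 1.57 = upright, wire on the saddles, stop at 1.68; starts at 0.2 to 0.45, stays where left. With the lid shut the wire meets the saddles' ramps at about 1.2, must be pushed (about 10 N) over their front edges at about 1.35, then snaps in and rests near 1.6. Swung over with the lid open, it keeps the lid from shutting.
- bail_grip (a point): Centre of the black free-turning grip sleeve (12 mm in diameter, 40 mm long along y) in the middle of the bail's cross wire, 68 mm from the bail's axis. The wire is 6 mm thick and 164 mm wide, with a small steel roller over each saddle; when clamped the sleeve's centre is 94 mm above the box's underside and the lid's top face about 27 mm below it.
- wipes: Bystander: wipes box, 110 x 170 x 82 mm; origin at the centre of its underside.
- monitor: Bystander: monitor camera, a 68 mm ball on a round foot, 102 mm high; origin at the centre of its underside.
- bowl: Bystander: white ceramic bowl, 124 mm across, 45 mm high; origin at the centre of its underside.
Not all that is in view belongs to the job. Of the things that look like the thermo, take the one that is farthest to the robot's left at the start.

How it is judged:
By the outcome, as a careful person would: the job done as asked, in the order asked, and still so for the second after the job is handed in, with the robot touching nothing.
It also fails if it takes over 72 s, if anything falls off the work surface, if the arm or the gripper's body presses on something with over 40 N, if the wrist force passes 120 N, or if a joint passes its speed limit or range.

ROBOT

A 6-joint arm with a two-finger parallel gripper is mounted at the origin on the work surface. World frame = base frame: x ahead of the robot, y to its left, z up, the work surface at z = 0. Lengths are in m, angles in rad, forces in N, time in s.
With the tool pointing down it reaches from about 0.375 to 0.925 m from the base axis. Payload 5.7 kg.
Tool frame: the origin (TCP) lies between the finger pads; the fingertips stand 11 mm ahead of it and the grasp point (between the pads) lies 8 mm behind it; x points along the fingers, z is the direction in which the jaws open and shut, and the axes are right-handed (so a half turn about x gives the same grasp; the last joint's range is limited). The gripper opens to 88 mm and grips with 3 to 60 N. Pads are 20 mm wide; open, the fingers measure 115 mm over their backs; the gripper's body (75 mm by 178 mm) begins 61 mm behind the grasp point.
Start: joints at [1.007, 0.359, 1.51, -0, 1.272, -0.115], TCP at [0.26, 0.541, 0.234] pointing down, gripper open.
Joint ranges: [-2.97, 2.97], [-1.01, 2.36], [0.21, 2.38], [-0.96, 4.11], [0.2, 2.71], [-2.98, 2.98]. Speed limits (rad/s): [2.39, 2.39, 3.14, 3.14, 3.14, 3.14].

INTERFACE

Orientations are given as a unit quaternion [x, y, z, w].
In Python, from bench import read_state, camera, arm gives the robot as it stands.
- The arm moves only by the tool send_rows, never from a script. Its argument "steps" is a list of rows, each a list of 7 numbers: the turn, a rotation vector about the tool's x, y, z in degrees, then the shift along the tool's x, y, z in m, then the closure, from -1 (fully open) to 1 (shut). A call has 1 to 12 rows; each row shifts and turns the pose as measured when the row begins, along the tool's axes as they then stand; what a row does not reach is not made up. A row lasts 1/8 s, in which the tool goes at most 62.5 mm and 10.7 degrees, less where a joint would pass 70% of its speed; a pose out of reach is approached as far as the arm can. A call with a gripper value outside its range is refused whole. The fingers move at their own pace and stop on an object; the grip force is fixed at half the most. Time passes only in rows, so rows that do not move let the fingers close. It gives the time, the measured TCP pose, the force and the opening at its end, in the units of the state.
- read_state(): the state, without advancing time (a new reading comes with each control period).
- camera(name): name is "side" or "top" or "wrist"; returns a dict with "frame" (420x560x3 uint8, red, green, blue), "mtx" (3x3 intrinsics, pixels), "R" (3x3) and "t" (3): a world point X has camera coordinates R X + t. Camera axes: x right, y down, z forward; pixel columns grow to the right and rows downward; lengths in m; the calibration is good to about 2 mm. A picture is of the moment at which its call begins. There is no depth.
- arm.job_done(): hands the job in, once; it reports no verdict.
The state is a dict: "t": time; "joint_positions": joint angles; "joint_vel": joint speeds; "tau": joint torques, N m; "position": TCP position; "tool_rot": TCP orientation; "wrist_force": force on the tool from outside, world axes, zero at the start; "ft_torque": the same for the moment, N m; "finger_gap": finger opening in m.
Only numpy, scipy, OpenCV 4.12 (cv2) and the standard library are available. Lean on these libraries where they do the work, as an engineer would, in place of code of your own. Each camera call takes 0.05 s, during which the arm holds its last target. There are 200 camera calls.

## Working session

There is one attempt and no reset: what is moved stays moved. The work goes in short steps, Python scripts to look and compute and a tool call to move; the robot and the scene stay as the last step left them, time stands still between calls to the robot, and variables do not carry over. Pictures are saved under pics/ and viewed, about 8 in all and at most 12, crops included, and the job is handed in when it is done.

Besides the shell and the picture viewer there is one more tool, called after "Emit:" by a JSON object that holds its "api" and its "payload". send_rows: Moves the arm, as the interface text tells. Its arguments: {"type":"object","properties":{"steps":{"type":"array"}},"required":["steps"]}

```bash
mkdir -p pics; ls
python3 - <<'E'
from bench import read_state, camera
import cv2,numpy as np
for n in ("top","side"):
    c=camera(n); cv2.imwrite(f"pics/{n}0.png",c["frame"][:,:,::-1]); np.savez(f"pics/{n}0.npz",**c)
    print(n,c["mtx"].round(1).tolist(),c["R"].round(3).tolist(),c["t"].round(3).tolist())
print(read_state())
E
```

```text
pics
top [[511.7, 0.0, 282.9], [0.0, 511.7, 205.6], [0.0, 0.0, 1.0]] [[0.013, -1.0, -0.006], [-0.993, -0.013, -0.119], [0.119, 0.007, -0.993]] [-0.007, 0.581, 1.608]
side [[408.2, 0.0, 281.9], [0.0, 408.2, 211.6], [0.0, 0.0, 1.0]] [[0.918, -0.396, 0.007], [-0.198, -0.474, -0.858], [0.343, 0.786, -0.514]] [-0.532, 0.165, 0.949]
{'t': 0.1, 'joint_positions': array([ 1.00690819e+00,  3.59395542e-01,  1.51131696e+00, -5.25237398e-06,
        1.27248432e+00, -1.15113926e-01]), 'joint_vel': array([ 0.00065098,  0.00093667, -0.00199119, -0.00072316, -0.0008935 ,
       -0.00025081]), 'tau': array([ 3.86022848e-04, -5.16353917e+01, -2.71408886e+01,  6.79535558e-02,
        2.75684777e-02, -5.13422128e-05]), 'position': array([0.26001237, 0.54007299, 0.23291867]), 'tool_rot': array([-0.37645744,  0.59923023,  0.37596504,  0.59820835]), 'wrist_force': array([-0.97857502, -0.87457543,  0.30084011]), 'ft_torque': array([ 0.03122707, -0.05630605,  0.02982427]), 'finger_gap': 0.08832015691966494}
```

View pics/top0.png

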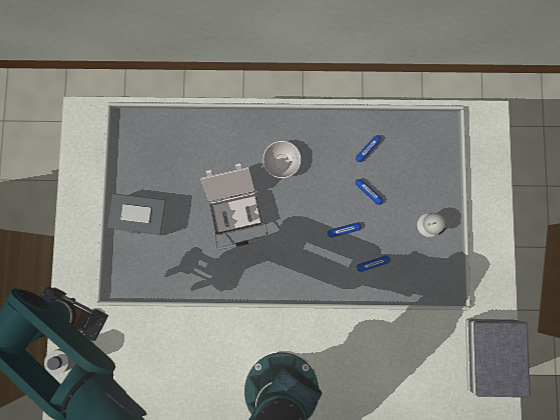

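View pics/side0.png

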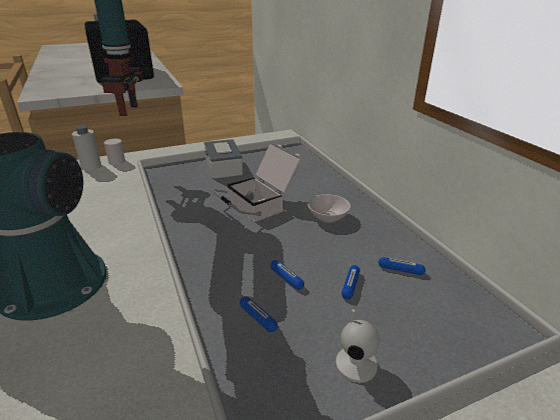

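The top view shows four blue rods; the leftmost is at (344,230). The box is at about (235,212) with its lid open at the back (228,185) and its bail in front (245,240). The bowl is at (281,159), the wipes at (137,213) and the monitor at (431,224). The side view shows the box at about (255,195). Next I'll zoom in on the box and measure the rods.

```bash
cat > h.py <<'E'
import numpy as np,cv2
def ray(c,u,v,z):
    d=np.linalg.solve(c["mtx"],[u,v,1.]); R=c["R"]; o=-R.T@c["t"]; d=R.T@d
    return o+d*(z-o[2])/d[2]
def proj(c,X):
    p=np.atleast_2d(X)@c["R"].T+c["t"]; p=p@c["mtx"].T; return p[:,:2]/p[:,2:]
def tri(cs,uvs):
    A=[];b=[]
    for c,(u,v) in zip(cs,uvs):
        K=c["mtx"];P=K@np.c_[c["R"],c["t"]]
        for r,x in ((0,u),(1,v)): w=P[r]-x*P[2]; A.append(w[:3]);b.append(-w[3])
    return np.linalg.lstsq(np.array(A),np.array(b),rcond=None)[0]
def blues(c,z=.013):
    f=c["frame"]; h=cv2.cvtColor(f,cv2.COLOR_RGB2HSV)
    m=cv2.inRange(h,(105,120,40),(130,255,255)); m=cv2.morphologyEx(m,cv2.MORPH_CLOSE,np.ones((5,5)))
    out=[]
    for k in cv2.findContours(m,cv2.RETR_EXTERNAL,cv2.CHAIN_APPROX_NONE)[0]:
        if cv2.contourArea(k)<80: continue
        (u,v),(w,l),a=cv2.minAreaRect(k); P=cv2.boxPoints(((u,v),(w,l),a))
        if np.linalg.norm(P[0]-P[1])<np.linalg.norm(P[1]-P[2]): e=[(P[0]+P[1])/2,(P[2]+P[3])/2]
        else: e=[(P[1]+P[2])/2,(P[3]+P[0])/2]
        A,B=[ray(c,*q,z) for q in e]; out.append(((A+B)/2,np.degrees(np.arctan2(*(B-A)[1::-1])),np.linalg.norm(A-B),(u,v)))
    return out
E
python3 - <<'E'
from h import *
T=np.load("pics/top0.npz");S=np.load("pics/side0.npz")
for c in (T,S):
    for b in blues(c): print(b[0].round(4),round(b[1],1),round(b[2],4),np.round(b[3]))
a=T["frame"][155:255,190:290]; b=S["frame"][140:225,215:305]
a=cv2.resize(a,(500,500),interpolation=cv2.INTER_CUBIC); b=cv2.resize(b,(300,283) if 0 else (540,510),interpolation=cv2.INTER_CUBIC)
o=np.zeros((510,800,3),np.uint8);
a=cv2.resize(a,(400,400));b=cv2.resize(b,(400,378))
o[:400,:400]=a;o[:378,400:]=b
cv2.imwrite("pics/crop0.png",o[:400,:,::-1])
E
```

```text
[ 0.4016 -0.2907  0.013 ] 109.0 0.109 [373. 263.]
[ 0.5078 -0.198   0.013 ] 104.8 0.1085 [344. 230.]
[ 0.6347 -0.2788  0.013 ] -135.2 0.1101 [369. 191.]
[ 0.7785 -0.2776  0.013 ] 138.2 0.1096 [368. 148.]
[ 0.3985 -0.289   0.013 ] -72.5 0.1144 [258. 314.]
[ 0.6325 -0.2776  0.013 ] -133.4 0.1227 [351. 282.]
[ 0.5051 -0.1963  0.013 ] -74.6 0.1155 [287. 274.]
[ 0.7741 -0.276   0.013 ] -41.4 0.1096 [401. 266.]
```

View pics/crop0.png

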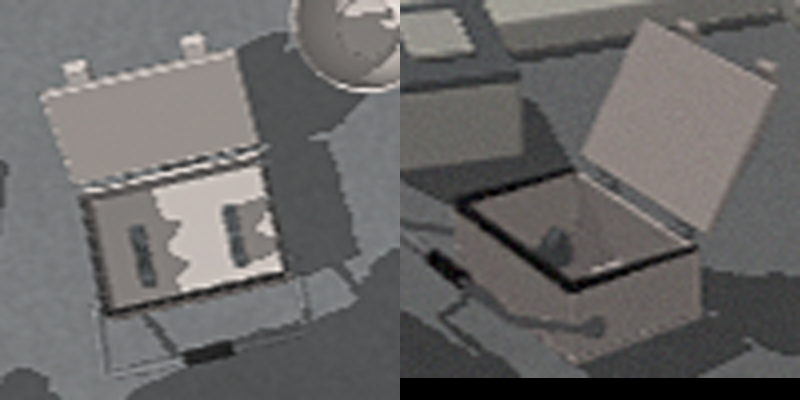

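Run:
```python
from h import *
T=np.load("pics/top0.npz");S=np.load("pics/side0.npz")
t=lambda x,y:(190+x/4,155+y/4)
s=lambda x,y:(215+(x-400)/4.444,140+y/4.444)
n={"FL":((107,312),(458,207)),"FR":((284,273),(574,288)),"BR":((265,167),(697,246)),"BL":((83,192),(572,172)),
"grip":((209,353),(448,266)),"lidL":((42,96),(645,20)),"lidR":((240,50),(776,88)),
"hingeL":((85,185),(583,158)),"hingeR":((262,152),(706,230))}
P={}
for k,(a,b) in n.items():
    P[k]=tri([T,S],[t(*a),s(*b)]); print(k,P[k].round(4),"ray.056",ray(T,*t(*a),.056).round(4)[:2],ray(S,*s(*b),.056).round(4)[:2])
Q={k:ray(T,*t(*n[k][0]),.056) for k in("FL","FR","BR","BL")}
xax=(Q["BL"]+Q["BR"]-Q["FL"]-Q["FR"])/2; yax=(Q["FL"]+Q["BL"]-Q["FR"]-Q["BR"])/2
print(np.linalg.norm(xax),np.linalg.norm(yax),np.degrees(np.arctan2(xax[1],xax[0])),np.degrees(np.arctan2(-yax[0],yax[1])))
print(sum(Q.values())/4)
```

```text
FL [0.489  0.2076 0.0539] ray.056 [0.4891 0.2073] [0.4874 0.2037]
FR [0.5221 0.0683 0.056 ] ray.056 [0.5218 0.0684] [0.5227 0.0683]
BR [0.6087 0.0837 0.0598] ray.056 [0.606  0.0851] [0.6169 0.0893]
BL [0.5828 0.23   0.053 ] ray.056 [0.5841 0.2291] [0.5781 0.2246]
grip [0.4576 0.1262 0.0561] ray.056 [0.458  0.1262] [0.4572 0.1265]
lidL [0.6443 0.2476 0.1528] ray.056 [0.6609 0.2641] [0.7349 0.4744]
lidR [0.6794 0.1002 0.1548] ray.056 [0.7001 0.1069] [0.7766 0.3027]
hingeL [0.5882 0.2265 0.0644] ray.056 [0.5897 0.2277] [0.5933 0.243 ]
hingeR [0.6182 0.0862 0.0688] ray.056 [0.618  0.0877] [0.6314 0.1075]
0.0916270460260084 0.14401781127822483 12.111792240448217 10.896646795479485
[0.55024797 0.14746115 0.056     ]
```

The crop shows the rim corners, lid, black bail grip (209,353) and the ribs. Box yaw is about 11.5° and the lid is at about 2.2 rad. I'll hover above the box and refine with the wrist camera.

```bash
cat >> h.py <<'E'
from scipy.spatial.transform import Rotation as Ro
def down(yaw,tilt=0):
    """tool x down, tool z at yaw deg; tilt>0 leans the gripper body toward -(tool z)"""
    z=np.array([np.cos(np.radians(yaw)),np.sin(np.radians(yaw)),0]); x=np.array([0,0,-1.]); y=np.cross(z,x)
    R=Ro.from_matrix(np.c_[x,y,z]); return R*Ro.from_rotvec([0,-np.radians(tilt),0]) 
def info():
    from bench import read_state
    s=read_state(); R=Ro.from_quat(s["tool_rot"]); M=R.as_matrix()
    print("t",round(s["t"],2),"pos",s["position"].round(4),"x",M[:,0].round(3),"z",M[:,2].round(3),"F",s["wrist_force"].round(1),"gap",round(s["finger_gap"],4),"q",s["joint_positions"].round(2)); return s,R
def plan(pos,R1,n=None,smax=.06,start=None):
    if start is None: s,R0=info(); p0=s["position"]
    else: p0,R0=start
    rv=(R0.inv()*R1).as_rotvec(); d=np.array(pos)-p0
    n=n or int(max(np.ceil(np.linalg.norm(d)/smax),np.ceil(np.degrees(np.linalg.norm(rv))/10)))
    Rk=[R0*Ro.from_rotvec(rv*k/n) for k in range(n)]
    print(n,[[*map(float,np.degrees(rv/n).round(2)),*map(float,R.inv().apply(d/n).round(4))] for R in Rk])
E
python3 - <<'E'
from h import *
T=np.load("pics/top0.npz")
a=ray(T,190+140/4,155+256/4,.035);b=ray(T,190+233/4,155+235/4,.035);print((a+b)/2,a-b)
plan((.49,.147,.33),down(12)); plan((.49,.147,.33),down(192))
E
```

```text
[0.54461204 0.14794554 0.035     ] [-0.01785047  0.07409377  0.        ]
t 0.1 pos [0.26   0.5401 0.2329] x [-0.001 -0.001 -1.   ] z [ 0.434  0.901 -0.002] F [-1.  -0.9  0.3] gap 0.0883 q [ 1.01  0.36  1.51 -0.    1.27 -0.12]
8 [[6.54, -0.01, 0.0, -0.0121, -0.0472, -0.0318], [6.54, -0.01, 0.0, -0.0121, -0.0505, -0.0262], [6.54, -0.01, 0.0, -0.0121, -0.0532, -0.0203], [6.54, -0.01, 0.0, -0.0121, -0.0552, -0.0141], [6.54, -0.01, 0.0, -0.0121, -0.0564, -0.0077], [6.54, -0.01, 0.0, -0.0121, -0.0569, -0.0013], [6.54, -0.01, 0.0, -0.0121, -0.0567, 0.0052], [6.54, -0.01, 0.0, -0.0121, -0.0557, 0.0116]]
t 0.1 pos [0.26   0.5401 0.2329] x [-0.001 -0.001 -1.   ] z [ 0.434  0.901 -0.002] F [-1.  -0.9  0.3] gap 0.0883 q [ 1.01  0.36  1.51 -0.    1.27 -0.12]
13 [[-9.82, -0.0, -0.01, -0.0074, -0.0291, -0.0196], [-9.82, -0.0, -0.01, -0.0074, -0.0253, -0.0242], [-9.82, -0.0, -0.01, -0.0074, -0.0208, -0.0282], [-9.82, -0.0, -0.01, -0.0074, -0.0157, -0.0313], [-9.82, -0.0, -0.01, -0.0074, -0.0101, -0.0336], [-9.82, -0.0, -0.01, -0.0074, -0.0042, -0.0348], [-9.82, -0.0, -0.01, -0.0074, 0.0018, -0.035], [-9.82, -0.0, -0.01, -0.0074, 0.0077, -0.0342], [-9.82, -0.0, -0.01, -0.0074, 0.0134, -0.0324], [-9.82, -0.0, -0.01, -0.0074, 0.0188, -0.0296], [-9.82, -0.0, -0.01, -0.0075, 0.0235, -0.026], [-9.82, -0.0, -0.01, -0.0075, 0.0276, -0.0216], [-9.82, -0.0, -0.01, -0.0075, 0.0309, -0.0165]]
```

Emit:
{"api": "send_rows", "payload": {"steps": [[6.5,0,0,-0.012,-0.047,-0.032,-1],[6.5,0,0,-0.012,-0.05,-0.026,-1],[6.5,0,0,-0.012,-0.053,-0.02,-1],[6.5,0,0,-0.012,-0.055,-0.014,-1],[6.5,0,0,-0.012,-0.056,-0.008,-1],[6.5,0,0,-0.012,-0.057,-0.001,-1],[6.5,0,0,-0.012,-0.057,0.005,-1],[6.5,0,0,-0.012,-0.056,0.012,-1],[0,0,0,0,0,0,-1],[0,0,0,0,0,0,-1]]}}

```text
t: 1.35
position: [0.4912, 0.1335, 0.3285]
tool_rot: [-0.067, 0.706, 0.064, 0.702]
wrist_force: [-0.9, 0.1, -0.0]
finger_gap: 0.0881
```

Run:
```python
from h import *
from bench import camera
info(); c=camera("wrist"); cv2.imwrite("pics/w1.png",c["frame"][:,:,::-1]); np.savez("pics/w1.npz",**c)
print(-c["R"].T@c["t"],c["R"][2],c["mtx"][0])
```

```text
t 1.35 pos [0.4912 0.1335 0.3285] x [-0.004 -0.004 -1.   ] z [ 0.983  0.186 -0.005] F [-0.9  0.1 -0. ] gap 0.0881 q [ 0.13  0.15  1.56 -0.    1.44 -0.05]
[0.47831657 0.20741001 0.48004791] [ 0.04629792 -0.27144519 -0.9613397 ] [292.87298455   0.         279.11463294]
```

View pics/w1.png

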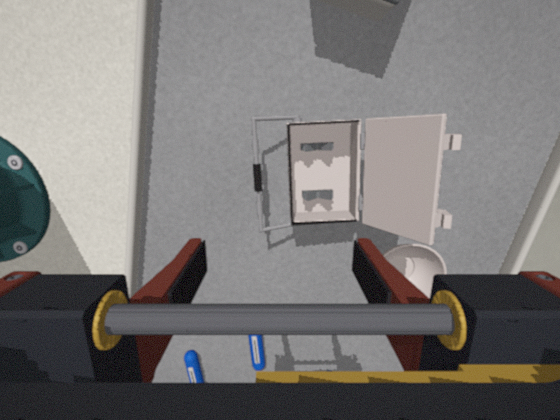

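The wrist view shows the box rim from about (289,122) to (358,222), the grey ribs at (317,146) and (317,194), the grip sleeve at (257,177) and the lid edge at about (440,175). I'll enlarge it to get corner pixels.

Run:
```python
from h import *
c=np.load("pics/w1.npz"); f=c["frame"][100:250,245:375]
cv2.imwrite("pics/w1c.png",cv2.resize(f,None,fx=4,fy=4,interpolation=cv2.INTER_CUBIC)[:,:,::-1])
```

```text
(no output)
```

View pics/w1c.png

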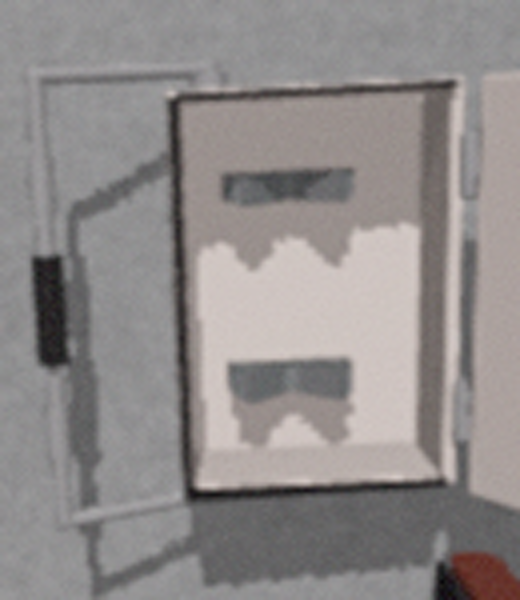

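Run:
```python
from h import *
c=np.load("pics/w1.npz");T=np.load("pics/top0.npz")
w=lambda x,y:(245+x/4,100+y/4)
n={"FL":(173,97),"FR":(193,494),"BR":(446,484),"BL":(462,86)}
Q={k:ray(c,*w(*v),.056) for k,v in n.items()}
for k in Q: print(k,Q[k].round(4))
xax=(Q["BL"]+Q["BR"]-Q["FL"]-Q["FR"])/2; yax=(Q["FL"]+Q["BL"]-Q["FR"]-Q["BR"])/2
print(np.linalg.norm(xax),np.linalg.norm(yax),np.degrees(np.arctan2(xax[1],xax[0])),np.degrees(np.arctan2(-yax[0],yax[1])))
th=np.radians(11.5);ex=np.array([np.cos(th),np.sin(th),0]);ey=np.array([-ex[1],ex[0],0])
fm=(Q["FL"]+Q["FR"])/2; print("front mid",fm,"origin if front=-46",fm+.046*ex)
r=[ray(c,*w(288,184),.035),ray(c,*w(290,378),.035)]; print("ribs",r,(r[0]+r[1])/2)
print("grip tri",tri([T,c],[(190+209/4,155+353/4),w(50,311)]), ray(c,*w(50,311),.05))
```

```text
FL [0.4885 0.211  0.056 ]
FR [0.5241 0.0696 0.056 ]
BR [0.6178 0.0914 0.056 ]
BL [0.5862 0.233  0.056 ]
0.098177563735996 0.14544298831711422 12.913620616013283 13.366289178808918
front mid [0.50631199 0.14025289 0.056     ] origin if front=-46 [0.55138852 0.14942382 0.056     ]
ribs [array([0.53705322, 0.18852475, 0.035     ]), array([0.55405179, 0.11644867, 0.035     ])] [0.5455525  0.15248671 0.035     ]
grip tri [0.4584244  0.12706042 0.04570717] [0.45856808 0.12787211 0.05      ]
```

Run:
```python
from h import *
plan((.507,-.197,.11),down(15),n=8); plan((.507,-.197,.016),down(15),n=4,start=(np.array([.507,-.197,.11]),down(15)))
```

```text
t 1.4 pos [0.4913 0.1337 0.3286] x [-0.004 -0.005 -1.   ] z [ 0.982  0.186 -0.005] F [ 0.7 -0.  -0.6] gap 0.0881 q [ 0.13  0.15  1.56 -0.    1.44 -0.05]
8 [[-0.53, -0.04, 0.03, 0.0275, -0.0409, -0.0056], [-0.53, -0.04, 0.03, 0.0275, -0.0408, -0.006], [-0.53, -0.04, 0.03, 0.0275, -0.0408, -0.0064], [-0.53, -0.04, 0.03, 0.0274, -0.0407, -0.0068], [-0.53, -0.04, 0.03, 0.0274, -0.0407, -0.0072], [-0.53, -0.04, 0.03, 0.0274, -0.0406, -0.0076], [-0.53, -0.04, 0.03, 0.0274, -0.0406, -0.008], [-0.53, -0.04, 0.03, 0.0273, -0.0405, -0.0084]]
4 [[0.0, 0.0, 0.0, 0.0235, 0.0, -0.0], [0.0, 0.0, 0.0, 0.0235, 0.0, -0.0], [0.0, 0.0, 0.0, 0.0235, 0.0, -0.0], [0.0, 0.0, 0.0, 0.0235, 0.0, -0.0]]
```

Emit:
{"api": "send_rows", "payload": {"steps": [[-0.5,0,0,0.0275,-0.041,-0.006,-1],[-0.5,0,0,0.0275,-0.041,-0.006,-1],[-0.5,0,0,0.0275,-0.041,-0.006,-1],[-0.5,0,0,0.0275,-0.041,-0.007,-1],[-0.5,0,0,0.0275,-0.041,-0.007,-1],[-0.5,0,0,0.0275,-0.041,-0.0075,-1],[-0.5,0,0,0.0275,-0.041,-0.008,-1],[-0.5,0,0,0.0275,-0.041,-0.008,-1],[0,0,0,0,0,0,-1],[0,0,0,0,0,0,-1]]}}

```text
t: 2.65
position: [0.5108, -0.1895, 0.1011]
tool_rot: [-0.101, 0.701, 0.104, 0.698]
wrist_force: [0.0, 0.0, -0.0]
finger_gap: 0.0877
```

Run:
```python
from h import *
from bench import camera
c=camera("wrist")
for b in blues(c): print(b[0].round(4),round(b[1],1),round(b[2],4),np.round(b[3]))
plan((.507,-.197,.016),down(15),n=5)
cv2.imwrite("pics/w2.png",c["frame"][:,:,::-1])
```

```text
[ 0.6181 -0.2947  0.013 ] -131.3 0.0658 [354. 346.]
[ 0.3923 -0.2674  0.013 ] -71.5 0.0671 [127. 259.]
[ 0.5075 -0.1971  0.013 ] -73.7 0.1133 [273. 220.]
t 2.7 pos [ 0.5109 -0.1894  0.1012] x [-0.005  0.002 -1.   ] z [ 0.958  0.287 -0.004] F [ 0.8  0.7 -0.4] gap 0.088 q [-0.48  0.44  1.77 -0.    0.94 -0.77]
5 [[0.34, -0.05, -0.04, 0.017, -0.0013, -0.0011], [0.34, -0.05, -0.04, 0.017, -0.0013, -0.0011], [0.34, -0.05, -0.04, 0.017, -0.0013, -0.0011], [0.34, -0.05, -0.04, 0.017, -0.0013, -0.0011], [0.34, -0.05, -0.04, 0.017, -0.0013, -0.0011]]
```

Emit:
{"api": "send_rows", "payload": {"steps": [[0,0,0,0.017,-0.0015,-0.001,-1],[0,0,0,0.017,-0.0015,-0.001,-1],[0,0,0,0.017,-0.0015,-0.001,-1],[0,0,0,0.017,-0.001,-0.001,-1],[0,0,0,0.015,-0.001,0,-1],[0,0,0,0,0,0,-1],[0,0,0,0,0,0,1],[0,0,0,0,0,0,1],[0,0,0,0,0,0,1],[0,0,0,0,0,0,1],[0,0,0,0,0,0,1],[0,0,0,0,0,0,1]]}}

```text
t: 4.2
position: [0.511, -0.1913, 0.0176]
tool_rot: [-0.106, 0.699, 0.106, 0.7]
wrist_force: [-0.7, -0.0, 0.4]
finger_gap: 0.0314
```

Emit:
{"api": "send_rows", "payload": {"steps": [[0,0,0,0,0,0,1],[0,0,0,0,0,0,1],[0,0,0,0,0,0,1]]}}

```text
t: 4.58
position: [0.511, -0.1913, 0.0176]
tool_rot: [-0.106, 0.699, 0.105, 0.7]
wrist_force: [-0.1, -0.5, 0.4]
finger_gap: 0.0254
```

Emit:
{"api": "send_rows", "payload": {"steps": [[0,0,0,-0.02,0,0,1],[0,0,0,-0.04,0,0,1],[0,0,0,-0.05,0,0,1],[0,0,0,-0.05,0,0,1],[0,0,0,0,0,0,1]]}}

```text
t: 5.2
position: [0.51, -0.1909, 0.181]
tool_rot: [-0.105, 0.7, 0.106, 0.699]
wrist_force: [0.1, -0.6, -0.7]
finger_gap: 0.0252
```

Run:
```python
from h import *
from bench import camera
s,R=info()
c=camera("wrist"); cv2.imwrite("pics/w3.png",c["frame"][:,:,::-1]); np.savez("pics/w3.npz",**c)
for b in blues(c,s["position"][2]-.001): print(b[0].round(4),round(b[1],1),round(b[2],4),np.round(b[3]))
```

```text
t 5.2 pos [ 0.51   -0.1909  0.181 ] x [-0.001  0.001 -1.   ] z [ 0.955  0.296 -0.001] F [ 0.1 -0.6 -0.7] gap 0.0252 q [-0.49  0.34  1.69  0.    1.12 -0.79]
[ 0.641  -0.2091  0.18  ] -159.2 0.0157 [471. 344.]
[ 0.5253 -0.243   0.18  ] -162.8 0.023 [278. 342.]
[ 0.6127 -0.1804  0.18  ] -162.8 0.0159 [450. 294.]
[ 0.5679 -0.1779  0.18  ] -162.8 0.0178 [382. 270.]
[ 0.4446 -0.1966  0.18  ] -71.7 0.0444 [164. 238.]
[ 0.5065 -0.1785  0.18  ] -73.6 0.0795 [279. 237.]
```

View pics/w3.png

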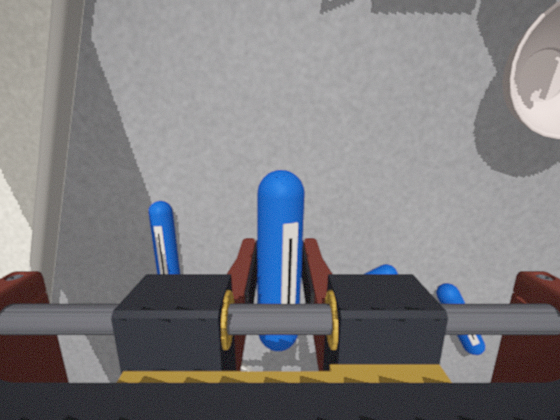

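Run:
```python
from h import *
c=np.load("pics/w3.npz"); s,R=info()
E=[ray(c,281,170,.176),ray(c,278.5,350,.176)]; m=(E[0]+E[1])/2
o=R.inv().apply(m-s["position"]); print("ends",E,"rodlen",np.linalg.norm(E[0]-E[1]),"offset in tool",o)
o=np.array([.005,o[1],0])
R1=down(12.7,12); print(R1.as_matrix()[:,0])
B=np.array([.549,.1485,0]); up=B+[0,0,.12]-R1.apply(o); fin=B+[0,0,.037]-R1.apply(o); print(up,fin)
plan(up,R1,n=9)
```

```text
t 5.25 pos [ 0.5085 -0.1901  0.1788] x [-0.005  0.003 -1.   ] z [ 0.955  0.296 -0.004] F [-1.2  0.  -1.3] gap 0.0254 q [-0.49  0.34  1.7   0.    1.11 -0.79]
ends [array([ 0.49587219, -0.14076339,  0.176     ]), array([ 0.52864817, -0.25189594,  0.176     ])] rodlen 0.11586504837727345 offset in tool [ 0.00278092 -0.007087    0.00179247]
[ 0.20282504  0.0457086  -0.9781476 ]
[0.54642782 0.15518507 0.12489074] [0.54642782 0.15518507 0.04189074]
t 5.25 pos [ 0.5085 -0.1901  0.1788] x [-0.005  0.003 -1.   ] z [ 0.955  0.296 -0.004] F [-1.2  0.  -1.3] gap 0.0254 q [-0.49  0.34  1.7   0.    1.11 -0.79]
9 [[0.49, -1.36, -0.08, 0.0061, 0.0354, 0.0154], [0.49, -1.36, -0.08, 0.0064, 0.0355, 0.0149], [0.49, -1.36, -0.08, 0.0067, 0.0357, 0.0145], [0.49, -1.36, -0.08, 0.007, 0.0358, 0.014], [0.49, -1.36, -0.08, 0.0073, 0.0359, 0.0135], [0.49, -1.36, -0.08, 0.0075, 0.036, 0.013], [0.49, -1.36, -0.08, 0.0078, 0.0362, 0.0125], [0.49, -1.36, -0.08, 0.008, 0.0363, 0.012], [0.49, -1.36, -0.08, 0.0083, 0.0364, 0.0115]]
```

Emit:
{"api": "send_rows", "payload": {"steps": [[0.5,-1.4,0,0.006,0.0355,0.0155,1],[0.5,-1.4,0,0.0063,0.0355,0.015,1],[0.5,-1.4,0,0.0065,0.0355,0.0145,1],[0.5,-1.4,0,0.007,0.036,0.014,1],[0.5,-1.4,0,0.007,0.036,0.0135,1],[0.5,-1.4,0,0.0075,0.036,0.013,1],[0.5,-1.4,0,0.008,0.036,0.0125,1],[0.5,-1.4,0,0.008,0.036,0.012,1],[0.5,-1.4,0,0.008,0.036,0.0115,1],[0,0,0,0,0,0,1],[0,0,0,0,0,0,1]]}}

```text
t: 6.62
position: [0.5322, 0.1647, 0.1062]
tool_rot: [-0.061, 0.635, 0.09, 0.765]
wrist_force: [-0.8, -0.3, -1.1]
finger_gap: 0.0251
```

Run:
```python
from h import *
from bench import camera
plan([0.5464,0.1552,.085],down(12.7,12),n=3)
c=camera("wrist"); cv2.imwrite("pics/w4.png",c["frame"][:,:,::-1]); np.savez("pics/w4.npz",**c)
```

```text
t 6.62 pos [0.5322 0.1647 0.1062] x [ 0.178  0.061 -0.982] z [0.96  0.207 0.187] F [-0.8 -0.3 -1.1] gap 0.0251 q [ 0.15  0.37  1.9   0.05  0.68 -0.1 ]
3 [[-0.18, -0.41, -0.39, 0.0076, -0.0043, 0.0026], [-0.18, -0.41, -0.39, 0.0076, -0.0042, 0.0025], [-0.18, -0.41, -0.39, 0.0077, -0.0042, 0.0024]]
```

View pics/w4.png

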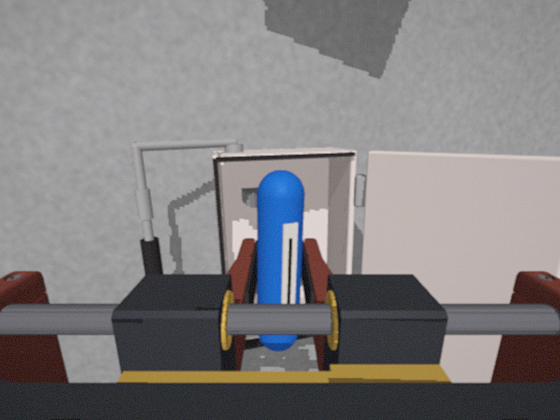

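The rod is held over the box. The left rim corners are at (216,153) and (355,150), and the front end of a rib is at about (243,190). I'll check the box pose from these.

Run:
```python
from h import *
c=np.load("pics/w4.npz"); T=np.load("pics/top0.npz");w1=np.load("pics/w1.npz")
for p in((216,153),(355,150),):print(ray(c,*p,.056).round(4))
print("rib front corner (top of rib, +y side)",ray(c,243,188,.035).round(4))
th=np.radians(12.7);ex=np.array([np.cos(th),np.sin(th),0]);ey=np.array([-ex[1],ex[0],0]);B=np.array([.549,.1485,0])
W=lambda x,y,z:B+ex*x+ey*y+[0,0,z]
for n,q in {"FL":(-.046,.075,.054),"BL":(.058,.075,.054),"ribF":(-.025,.044,.035),"ribB":(.025,.044,.035),"FR":(-.046,-.075,.054),"BR":(.058,-.075,.054),"ribRF":(-.025,-.032,.035),"hin":(.062,0,.06)}.items():
    X=W(*q);print(n,X.round(4),"w4",proj(c,X).round(0),"w1crop",((proj(w1,X)-[245,100])*4).round(0),"topcrop",((proj(T,X)-[190,155])*4).round())
```

```text
[0.4881 0.2152 0.056 ]
[0.5838 0.2368 0.056 ]
rib front corner (top of rib, +y side) [0.5119 0.1919 0.035 ]
FL [0.4876 0.2116 0.054 ] w4 [[214. 158.]] w1crop [[171.  95.]] topcrop [[102. 314.]]
BL [0.5891 0.2344 0.054 ] w4 [[359. 155.]] w1crop [[470.  84.]] topcrop [[ 77. 186.]]
ribF [0.5149 0.1859 0.035 ] w4 [[245. 196.]] w1crop [[228. 180.]] topcrop [[138. 282.]]
ribB [0.5637 0.1969 0.035 ] w4 [[308. 193.]] w1crop [[363. 175.]] topcrop [[126. 221.]]
FR [0.5206 0.0652 0.054 ] w4 [[227. 348.]] w1crop [[182. 501.]] topcrop [[288. 275.]]
BR [0.6221 0.0881 0.054 ] w4 [[349. 331.]] w1crop [[453. 492.]] topcrop [[262. 147.]]
ribRF [0.5316 0.1118 0.035 ] w4 [[249. 285.]] w1crop [[231. 379.]] topcrop [[231. 262.]]
hin [0.6095 0.1621 0.06  ] w4 [[362. 253.]] w1crop [[477. 300.]] topcrop [[168. 161.]]
```

Emit:
{"api": "send_rows", "payload": {"steps": [[0,0,0,0.0075,-0.004,0.0025,1],[0,0,0,0.0075,-0.004,0.0025,1],[0,0,0,0.0075,-0.004,0.0025,1],[0,0,0,0,0,0,1]]}}

```text
t: 7.18
position: [0.5476, 0.1521, 0.0836]
tool_rot: [-0.059, 0.635, 0.088, 0.765]
wrist_force: [0.5, 0.1, -0.3]
finger_gap: 0.0256
```

Run:
```python
from h import *
plan([0.546,0.1565,.042],down(12.7,11),n=5)
```

```text
t 7.17 pos [0.5476 0.1521 0.0836] x [ 0.178  0.06  -0.982] z [0.961 0.203 0.186] F [ 0.5  0.1 -0.3] gap 0.0256 q [ 0.12  0.42  1.89  0.06  0.64 -0.13]
5 [[-0.16, -0.05, -0.22, 0.0082, 0.0008, -0.0017], [-0.16, -0.05, -0.22, 0.0082, 0.0008, -0.0017], [-0.16, -0.05, -0.22, 0.0082, 0.0008, -0.0017], [-0.16, -0.05, -0.22, 0.0081, 0.0009, -0.0017], [-0.16, -0.05, -0.22, 0.0081, 0.0009, -0.0017]]
```

Emit:
{"api": "send_rows", "payload": {"steps": [[-0.3,0,-0.5,0.008,0.0015,-0.0018,1],[-0.3,0,-0.5,0.008,0.001,-0.0018,1],[0,0,0,0.008,0.001,-0.0018,1],[0,0,0,0.008,0.001,-0.0018,1],[0,0,0,0.006,0,-0.001,1],[0,0,0,0,0,0,1]]}}

```text
t: 7.92
position: [0.5451, 0.1573, 0.0418]
tool_rot: [-0.07, 0.634, 0.085, 0.765]
wrist_force: [0.4, 0.1, -1.7]
finger_gap: 0.0254
```

Run:
```python
from h import *
from bench import camera
s,R=info();print("rod",s["position"]+R.apply([.005,-.007,0]))
c=camera("wrist"); cv2.imwrite("pics/w5.png",c["frame"][:,:,::-1]); np.savez("pics/w5.npz",**c)
```

```text
t 7.92 pos [0.5451 0.1573 0.0418] x [ 0.181  0.042 -0.983] z [0.959 0.214 0.186] F [ 0.4  0.1 -1.7] gap 0.0254 q [ 0.15  0.49  1.92  0.03  0.54 -0.09]
rod [0.54755044 0.15069304 0.03692436]
```

View pics/w5.png

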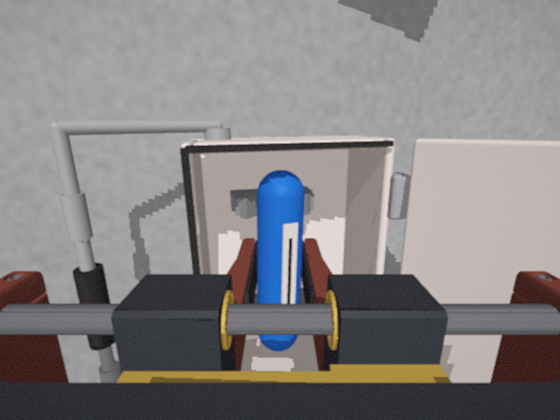

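The rib spans columns 231 to 312 (middle about 272), while the rod is at about 280, so it's roughly 4–5 mm too far back. I'll shift it forward, then ease down until contact.

Emit:
{"api": "send_rows", "payload": {"steps": [[0,0,0,-0.003,0,-0.004,1],[0,0,0,0,0,-0.002,1],[0,0,0,0.003,0,-0.0005,1],[0,0,0,0.002,0,0,1],[0,0,0,0,0,0,1]]}}

```text
t: 8.6
position: [0.5439, 0.1565, 0.0418]
tool_rot: [-0.07, 0.63, 0.085, 0.769]
wrist_force: [0.6, 0.6, 3.5]
finger_gap: 0.0252
```

Run:
```python
from h import *
from bench import camera
s,R=info();print("rod",s["position"]+R.apply([.005,-.007,0]))
c=camera("wrist"); cv2.imwrite("pics/w6.png",cv2.resize(c["frame"][120:270,170:420],None,fx=3,fy=3)[:,:,::-1]); np.savez("pics/w6.npz",**c)
```

```text
t 8.6 pos [0.5439 0.1565 0.0418] x [ 0.191  0.043 -0.981] z [0.957 0.214 0.196] F [0.6 0.6 3.5] gap 0.0252 q [ 0.15  0.49  1.93  0.03  0.52 -0.1 ]
rod [0.5463657  0.14984217 0.03693074]
```

View pics/w6.png

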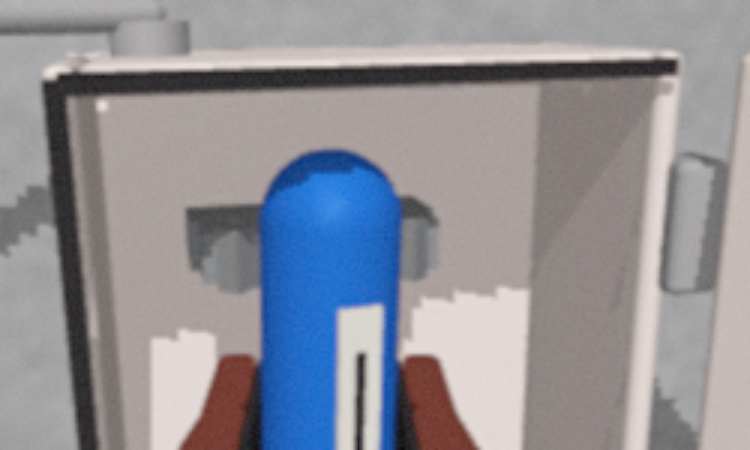

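Contact shows (3.5 N upward), but the rod is still about 3.5 mm behind the rib middle (312 vs 331 in the crop). I'll raise it slightly, shift and lower again.

Emit:
{"api": "send_rows", "payload": {"steps": [[0,0,0,-0.005,0,-0.002,1],[0,0,0,0,0,-0.004,1],[0,0,0,0,0,0,1],[0,0,0,0.002,0,0,1],[0,0,0,0,0,0,1]]}}

```text
t: 9.28
position: [0.5402, 0.1556, 0.0451]
tool_rot: [-0.069, 0.628, 0.085, 0.771]
wrist_force: [2.4, 0.5, 2.6]
finger_gap: 0.0255
```

Run:
```python
from h import *
from bench import camera
s,R=info();print("rod",s["position"]+R.apply([.005,-.007,0]))
```

```text
t 9.28 pos [0.5402 0.1556 0.0451] x [ 0.198  0.045 -0.979] z [0.956 0.214 0.202] F [2.4 0.5 2.6] gap 0.0255 q [ 0.15  0.48  1.94  0.03  0.51 -0.1 ]
rod [0.54276259 0.14900393 0.04024771]
```

The force now has a +x part at a higher z, so this is the front slope. The earlier spot (0.546) was close to the notch bottom. I'll go back and down, then release gently.

Emit:
{"api": "send_rows", "payload": {"steps": [[0,0,0,0.001,0,0.004,1],[0,0,0,0.003,0,0,1],[0,0,0,0.001,0,0,1],[0,0,0,0,0,0,1]]}}

```text
t: 9.78
position: [0.5445, 0.1565, 0.0407]
tool_rot: [-0.07, 0.628, 0.086, 0.77]
wrist_force: [-0.7, -0.2, 5.0]
finger_gap: 0.025
```

Run:
```python
from h import *
s,R=info();print("rod",s["position"]+R.apply([.005,-.007,0]))
```

```text
t 9.78 pos [0.5445 0.1565 0.0407] x [ 0.196  0.044 -0.98 ] z [0.956 0.215 0.201] F [-0.7 -0.2  5. ] gap 0.025 q [ 0.15  0.49  1.94  0.03  0.51 -0.1 ]
rod [0.54701077 0.14991019 0.0357901 ]
```

The force is vertical and the rod is at z = 0.036, so it's seated. Now I'll open partway, wait and withdraw along the tool axis.

Emit:
{"api": "send_rows", "payload": {"steps": [[0,0,0,0,0,0,0.3],[0,0,0,0,0,0,0.2],[0,0,0,0,0,0,0.1],[0,0,0,0,0,0,0.1],[0,0,0,0,0,0,0.1],[0,0,0,-0.015,0,0,0.1],[0,0,0,-0.03,0,0,0.1],[0,0,0,-0.04,0,0,0.1],[0,0,0,-0.05,0,0,0.1],[0,0,0,-0.05,0,0,0.1],[0,0,0,0,0,0,0.1]]}}

```text
t: 11.15
position: [0.5043, 0.1476, 0.23]
tool_rot: [-0.07, 0.63, 0.085, 0.769]
wrist_force: [-0.1, 0.4, 0.7]
finger_gap: 0.0396
```

Run:
```python
from h import *
from bench import camera
info()
c=camera("wrist"); cv2.imwrite("pics/w7.png",c["frame"][:,:,::-1]); np.savez("pics/w7.npz",**c)
for b in blues(c,.036): print(b[0].round(4),round(b[1],1),round(b[2],4),np.round(b[3]))
```

```text
t 11.15 pos [0.5043 0.1476 0.23  ] x [ 0.191  0.043 -0.981] z [0.957 0.214 0.196] F [-0.1  0.4  0.7] gap 0.0396 q [ 0.14  0.16  1.83  0.02  0.96 -0.09]
[0.5464 0.1528 0.036 ] -77.3 0.1088 [282. 192.]
```

View pics/w7.png

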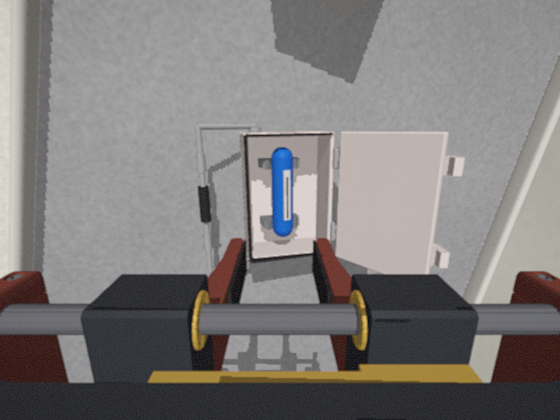

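The rod lies in the cradle (282,192), centred at (0.546, 0.153) and aligned with the box. The lid is at (390,200) and the grip at (204,204). Next I'll go behind the lid with the fingers closed.

```bash
cat >> h.py <<'E'
th=np.radians(12.7);ex=np.array([np.cos(th),np.sin(th),0]);ey=np.array([-ex[1],ex[0],0]);B=np.array([.5465,.151,0])
W=lambda x,y,z:B+ex*x+ey*y+np.array([0,0,z])
def inbox(p): d=p-B; return np.array([d@ex,d@ey,d[2]]).round(4)
E
python3 - <<'E'
from h import *
R=down(12.7); print(W(.16,0,.30))
plan(W(.06,0,.31),R,n=2); plan(W(.165,0,.30),R,n=3,start=(W(.06,0,.31),R)); plan(W(.165,0,.141),R,n=4,start=(W(.165,0,.30),R))
E
```

```text
[0.70258553 0.18617539 0.3       ]
t 11.2 pos [0.5032 0.1474 0.2279] x [ 0.188  0.043 -0.981] z [0.958 0.214 0.193] F [ 0.1 -0.9  0.1] gap 0.0395 q [ 0.14  0.16  1.83  0.02  0.96 -0.09]
2 [[-0.04, 5.56, -0.01, -0.0304, -0.0029, 0.0585], [-0.04, 5.56, -0.01, -0.0359, -0.0029, 0.0553]]
3 [[0.0, 0.0, 0.0, 0.0033, 0.0, 0.035], [0.0, 0.0, 0.0, 0.0033, 0.0, 0.035], [0.0, 0.0, 0.0, 0.0033, 0.0, 0.035]]
4 [[0.0, 0.0, 0.0, 0.0398, 0.0, 0.0], [0.0, 0.0, 0.0, 0.0398, 0.0, 0.0], [0.0, 0.0, 0.0, 0.0398, 0.0, 0.0], [0.0, 0.0, 0.0, 0.0398, 0.0, 0.0]]
```

Emit:
{"api": "send_rows", "payload": {"steps": [[0,4,0,-0.03,-0.002,0.03,1],[0,4,0,-0.034,-0.002,0.04,1],[0,3,0,-0.01,0,0.05,1],[0,0,0,0,0,0.045,1],[0,0,0,0,0,0.04,1],[0,0,0,0,0,0.02,1],[0,0,0,0,0,0,1],[0,0,0,0,0,0,1]]}}

```text
t: 12.2
position: [0.7066, 0.1893, 0.2949]
tool_rot: [-0.078, 0.715, 0.077, 0.69]
wrist_force: [0.5, -1.2, 0.3]
finger_gap: 0.0005
```

Run:
```python
from h import *
s,R=info(); print(inbox(s["position"]))
plan(W(.165,0,.141),down(12.7),n=4)
```

```text
t 12.2 pos [0.7066 0.1893 0.2949] x [-0.035 -0.006 -0.999] z [ 0.975  0.218 -0.036] F [ 0.5 -1.2  0.3] gap 0.0005 q [ 0.17  0.54  1.07  0.    1.57 -0.05]
[0.1646 0.0022 0.2949]
t 12.2 pos [0.7066 0.1893 0.2949] x [-0.035 -0.006 -0.999] z [ 0.975  0.218 -0.036] F [ 0.5 -1.2  0.3] gap 0.0005 q [ 0.17  0.54  1.07  0.    1.57 -0.05]
4 [[-0.02, -0.51, -0.03, 0.0385, -0.0006, 0.0015], [-0.02, -0.51, -0.03, 0.0385, -0.0006, 0.0011], [-0.02, -0.51, -0.03, 0.0385, -0.0006, 0.0008], [-0.02, -0.51, -0.03, 0.0385, -0.0006, 0.0004]]
```

Emit:
{"api": "send_rows", "payload": {"steps": [[0,-1,0,0.038,-0.001,0.0015,1],[0,-1,0,0.038,-0.001,0.001,1],[0,0,0,0.038,0,0.001,1],[0,0,0,0.038,0,0.0005,1],[0,0,0,0,0,0,1],[0,0,0,0,0,0,1]]}}

```text
t: 12.95
position: [0.7034, 0.1872, 0.1421]
tool_rot: [-0.077, 0.703, 0.078, 0.703]
wrist_force: [0.4, 0.0, -0.0]
finger_gap: 0.0004
```

Run:
```python
from h import *
s,R=info(); print(inbox(s["position"]))
```

```text
t 12.95 pos [0.7034 0.1872 0.1421] x [-0.001  0.002 -1.   ] z [ 0.976  0.218 -0.   ] F [ 0.4  0.  -0. ] gap 0.0004 q [ 0.16  0.62  1.3   0.    1.23 -0.06]
[0.161  0.0008 0.1421]
```

Emit:
{"api": "send_rows", "payload": {"steps": [[0,0,0,0,0,-0.012,1],[0,0,0,0,0,-0.012,1],[0,0,0,0,0,-0.012,1],[0,0,0,0,0,-0.012,1],[0,0,0,0,0,-0.012,1],[0,0,0,0,0,-0.012,1],[0,0,0,0,0,-0.012,1],[0,0,0,0,0,-0.012,1]]}}

```text
t: 13.95
position: [0.607, 0.1653, 0.1478]
tool_rot: [-0.077, 0.699, 0.079, 0.707]
wrist_force: [2.3, 0.4, -0.3]
finger_gap: 0.0005
```

Run:
```python
from h import *
s,R=info(); print(inbox(s["position"]))
```

```text
t 13.95 pos [0.607  0.1653 0.1478] x [ 0.011  0.004 -1.   ] z [0.976 0.218 0.011] F [ 2.3  0.4 -0.3] gap 0.0005 q [ 0.15  0.48  1.55  0.    1.11 -0.07]
[0.0622 0.0007 0.1478]
```

Emit:
{"api": "send_rows", "payload": {"steps": [[0,0,0,0.001,0,-0.012,1],[0,0,0,0.001,0,-0.012,1],[0,0,0,0.002,0,-0.012,1],[0,0,0,0.003,0,-0.012,1],[0,0,0,0.003,0,-0.01,1],[0,0,0,0.004,0,-0.008,1]]}}

```text
t: 14.7
position: [0.5366, 0.1498, 0.1315]
tool_rot: [-0.077, 0.7, 0.079, 0.706]
wrist_force: [-0.3, 0.5, -0.3]
finger_gap: 0.0006
```

Run:
```python
from h import *
s,R=info(); p=inbox(s["position"]); print(p, "lid~",np.arctan2(p[2]-.011-.06,.062-(p[0]-.0135))-.045)
```

```text
t 14.7 pos [0.5366 0.1498 0.1315] x [ 0.008  0.003 -1.   ] z [0.976 0.218 0.009] F [-0.3  0.5 -0.3] gap 0.0006 q [ 0.15  0.41  1.72  0.    1.   -0.08]
[-0.0099  0.001   0.1315] lid~ 0.5713619125429862
```

Emit:
{"api": "send_rows", "payload": {"steps": [[0,0,0,-0.04,0,0,1],[0,0,0,-0.03,0,-0.03,0.2],[0,0,0,0,0,-0.04,0.2],[0,0,0,0,0,-0.015,0.2],[0,0,0,0,0,0,0.2],[0,0,0,0,0,0,0.2],[0,0,0,0,0,0,0.2],[0,0,0,0,0,0,0.2]]}}

```text
t: 15.7
position: [0.4527, 0.1306, 0.2005]
tool_rot: [-0.077, 0.7, 0.078, 0.705]
wrist_force: [0.3, 0.7, 0.1]
finger_gap: 0.035
```

Run:
```python
from h import *
from bench import camera
s,R=info(); print(inbox(s["position"]))
T=np.load("pics/top0.npz");w=np.load("pics/w1.npz");w7=np.load("pics/w7.npz")
# grip sleeve by dark mask in w7 and w1
def dark(c,x0,x1,y0,y1):
    f=c["frame"][y0:y1,x0:x1].max(2); m=(f<60).astype(np.uint8)
    k=max(cv2.findContours(m,0,1)[0],key=cv2.contourArea); M=cv2.moments(k); return M["m10"]/M["m00"]+x0,M["m01"]/M["m00"]+y0
a=dark(w7,192,220,180,228); b=dark(w,250,266,160,195); print(a,b)
for cs,u in (([w7,w],[a,b]),([T,w7],[(190+209/4,155+353/4),a]),([T,w7,w],[(190+209/4,155+353/4),a,b])): print(inbox(tri(cs,u)))
c=camera("wrist"); e=camera("side")
cv2.imwrite("pics/w8.png",np.hstack([cv2.resize(c["frame"],(440,330)),cv2.resize(e["frame"][120:240,190:320],(358,330))])[:,:,::-1]); np.savez("pics/w8.npz",**c)
```

```text
t 15.7 pos [0.4527 0.1306 0.2005] x [ 0.007  0.003 -1.   ] z [0.976 0.218 0.008] F [0.3 0.7 0.1] gap 0.035 q [ 0.13  0.21  1.83  0.    1.1  -0.09]
[-0.096   0.0007  0.2005]
(204.4458408138839, 204.10233393177737) (257.230012300123, 177.47478474784748)
[-0.0907 -0.0017  0.0562]
[-0.0913 -0.0041  0.047 ]
[-0.0913 -0.004   0.0464]
```

View pics/w8.png

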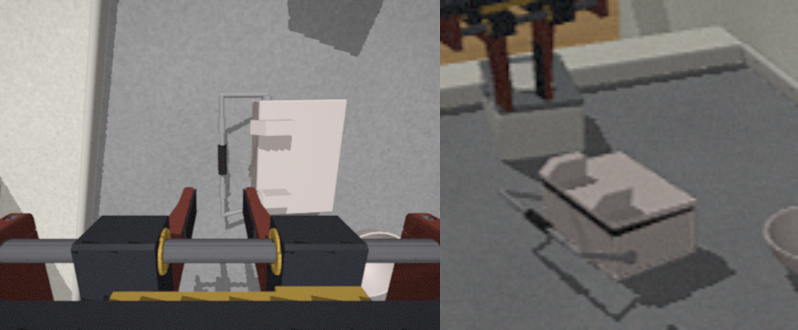

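The lid is shut and the bail is still in front. The sleeve is at about box (-91,-2,55) mm, bail angle about 0.45. I'll descend and grip the sleeve.

Emit:
{"api": "send_rows", "payload": {"steps": [[0,0,0,0.04,-0.001,0.0025,0.2],[0,0,0,0.04,-0.001,0.0025,0.2],[0,0,0,0.035,-0.001,0.001,0.2],[0,0,0,0.02,0,0,0.2],[0,0,0,0.005,0,0,0.2],[0,0,0,0,0,0,0.2]]}}

```text
t: 16.55
position: [0.4643, 0.13, 0.0578]
tool_rot: [-0.077, 0.698, 0.079, 0.707]
wrist_force: [0.5, -0.2, -0.1]
finger_gap: 0.0349
```

Run:
```python
from h import *
s,R=info(); print(inbox(s["position"]))
```

```text
t 16.55 pos [0.4643 0.13   0.0578] x [ 0.012  0.004 -1.   ] z [0.976 0.218 0.013] F [ 0.5 -0.2 -0.1] gap 0.0349 q [ 0.13  0.43  1.95  0.    0.74 -0.1 ]
[-0.0848 -0.0024  0.0578]
```

Emit:
{"api": "send_rows", "payload": {"steps": [[0,0,0,0.001,0,-0.006,0.2],[0,0,0,0,0,0,0.2],[0,0,0,0,0,0,1],[0,0,0,0,0,0,1],[0,0,0,0,0,0,1],[0,0,0,0,0,0,1],[0,0,0,0,0,0,1],[0,0,0,0,0,0,1]]}}

```text
t: 17.55
position: [0.4584, 0.1286, 0.059]
tool_rot: [-0.077, 0.698, 0.079, 0.708]
wrist_force: [-1.3, -0.1, 0.2]
finger_gap: 0.0112
```

Run:
```python
from h import *
s,R=info(); print(inbox(s["position"]))
```

```text
t 17.55 pos [0.4584 0.1286 0.059 ] x [ 0.014  0.004 -1.   ] z [0.976 0.219 0.015] F [-1.3 -0.1  0.2] gap 0.0112 q [ 0.13  0.43  1.97  0.    0.73 -0.1 ]
[-0.0909 -0.0024  0.059 ]
```

Emit:
{"api": "send_rows", "payload": {"steps": [[0,0,0,-0.006,0,0.0033,1],[0,0,0,-0.0056,0,0.004,1],[0,0,0,-0.0052,0,0.0044,1],[0,0,0,-0.0047,0,0.005,1]]}}

```text
t: 18.05
position: [0.4757, 0.1327, 0.082]
tool_rot: [-0.077, 0.697, 0.079, 0.708]
wrist_force: [1.2, 2.0, -3.2]
finger_gap: 0.0111
```

```bash
cat >> h.py <<'E'
def bail():
    s,R=info(); p=inbox(s["position"]); x,z=p[0]+.03,p[2]-.026
    print(p,"r",np.hypot(x,z),"a",np.arctan2(z,-x))
E
python3 -c "
from h import *
bail()"
```

```text
t 18.05 pos [0.4757 0.1327 0.082 ] x [ 0.015  0.005 -1.   ] z [0.976 0.219 0.015] F [ 1.2  2.  -3.2] gap 0.0111 q [ 0.13  0.4   1.91  0.    0.81 -0.09]
[-0.0731 -0.0023  0.082 ] r 0.07066547954977735 a 0.9148418567282527
```

Emit:
{"api": "send_rows", "payload": {"steps": [[0,0,0,-0.0043,0,0.0058,1],[0,0,0,-0.0037,0,0.0065,1],[0,0,0,-0.0028,0,0.0062,1]]}}

```text
t: 18.42
position: [0.4946, 0.1372, 0.0936]
tool_rot: [-0.077, 0.698, 0.079, 0.708]
wrist_force: [-3.0, -0.3, -14.4]
finger_gap: 0.0114
```

```bash
python3 -c "
from h import *
bail()"
```

```text
t 18.43 pos [0.4946 0.1372 0.0936] x [ 0.014  0.005 -1.   ] z [0.976 0.219 0.015] F [ -3.   -0.3 -14.4] gap 0.0114 q [ 0.13  0.41  1.86  0.    0.86 -0.09]
[-0.0537 -0.002   0.0936] r 0.07163413990549479 a 1.2335944635146807
```

Emit:
{"api": "send_rows", "payload": {"steps": [[0,0,0,0,0,0.007,1],[0,0,0,0,0,0.007,1],[0,0,0,0,0,0.007,1]]}}

```text
t: 18.8
position: [0.4989, 0.1383, 0.0945]
tool_rot: [-0.079, 0.709, 0.078, 0.696]
wrist_force: [-14.9, -3.8, 19.9]
finger_gap: 0.0116
```

```bash
python3 -c "
from h import *
bail()"
```

```text
t 18.8 pos [0.4989 0.1383 0.0945] x [-0.019 -0.003 -1.   ] z [ 0.975  0.221 -0.019] F [-14.9  -3.8  19.9] gap 0.0116 q [ 0.14  0.42  1.82 -0.    0.91 -0.09]
[-0.0492 -0.002   0.0945] r 0.07113993252737875 a 1.2975168997990492
```

Emit:
{"api": "send_rows", "payload": {"steps": [[0,-1,0,-0.003,0,0.012,1],[0,-1,0,-0.0025,0,0.012,1],[0,0,0,-0.001,0,0.012,1]]}}

```text
t: 19.18
position: [0.519, 0.1431, 0.0979]
tool_rot: [-0.079, 0.708, 0.079, 0.698]
wrist_force: [-6.1, -0.9, -1.4]
finger_gap: 0.0111
```

```bash
python3 -c "
from h import *
bail()"
```

```text
t 19.18 pos [0.519  0.1431 0.0979] x [-0.014 -0.002 -1.   ] z [ 0.975  0.222 -0.014] F [-6.1 -0.9 -1.4] gap 0.0111 q [ 0.14  0.44  1.78  0.    0.94 -0.08]
[-0.0286 -0.0017  0.0979] r 0.07191362875004988 a 1.5902653547333367
```

Emit:
{"api": "send_rows", "payload": {"steps": [[0,0,0,0,0,0.004,1],[0,0,0,0,0,0,1]]}}

```text
t: 19.42
position: [0.5229, 0.144, 0.0977]
tool_rot: [-0.079, 0.708, 0.079, 0.697]
wrist_force: [-1.3, 0.0, -1.4]
finger_gap: 0.0114
```

```bash
python3 -c "
from h import *
bail()"
```

```text
t 19.43 pos [0.5229 0.144  0.0977] x [-0.016 -0.002 -1.   ] z [ 0.975  0.222 -0.016] F [-1.3  0.  -1.4] gap 0.0114 q [ 0.14  0.45  1.77  0.    0.94 -0.08]
[-0.0246 -0.0017  0.0977] r 0.07190305974018074 a 1.6459682194300058
```

Snapped in: the force has dropped and the angle is about 1.6. I'll release and go straight up.

Emit:
{"api": "send_rows", "payload": {"steps": [[0,0,0,0,0,0,0.5],[0,0,0,0,0,0,0.4],[0,0,0,0,0,0,0.4],[0,0,0,0,0,0,0.4],[0,0,0,-0.01,0,0,0.4],[0,0,0,-0.03,0,0,0.4],[0,0,0,-0.05,0,0,0.4],[0,0,0,-0.05,0,-0.03,0.4],[0,0,0,-0.02,0,-0.04,0.4],[0,0,0,0,0,-0.05,0.4],[0,0,0,0,0,0,0.4],[0,0,0,0,0,0,0.4]]}}

```text
t: 20.92
position: [0.4096, 0.1172, 0.2703]
tool_rot: [-0.079, 0.703, 0.079, 0.702]
wrist_force: [-0.2, -0.2, 0.1]
finger_gap: 0.0261
```

Run:
```python
from h import *
from bench import camera
info(); c=camera("wrist"); e=camera("side"); T=camera("top"); T0=np.load("pics/top0.npz")
f=c["frame"][60:300,140:400]
cv2.imwrite("pics/w9.png",np.hstack([cv2.resize(f,(400,369)),cv2.resize(e["frame"][130:230,200:308],(399,369),interpolation=cv2.INTER_CUBIC)])[:,:,::-1]); np.savez("pics/w9.npz",**c);np.savez("pics/s9.npz",**e)
# predicted sleeve pixel at clamped angle in crops
for a in (1.55,1.6,1.65):
    X=W(-.03-.068*np.cos(a),0,.026+.068*np.sin(a)); print(a,((proj(c,X)-[140,60])*400/260).round(),((proj(e,X)-[200,130])*3.69+[400,0]).round())
# bystanders: diff of top views
d=cv2.absdiff(T["frame"],T0["frame"]).max(2)
for n,(u,v) in {"bowl":(281,159),"wipes":(137,213),"mon":(431,224)}.items(): print(n,(d[v-22:v+22,u-22:u+22]>40).mean())
```

```text
t 20.93 pos [0.4096 0.1172 0.2703] x [-0.002 -0.001 -1.   ] z [ 0.975  0.221 -0.002] F [-0.2 -0.2  0.1] gap 0.0261 q [ 0.12  0.07  1.81 -0.    1.27 -0.11]
1.55 [[361. 202.]] [[557. 192.]]
1.6 [[366. 202.]] [[561. 191.]]
1.65 [[370. 202.]] [[565. 190.]]
bowl 0.1771694214876033
wipes 0.0
mon 0.2815082644628099
```

View pics/w9.png

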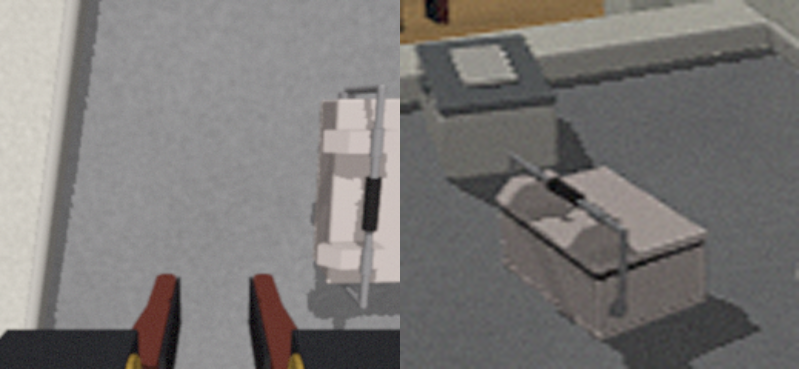

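The wrist and side crops show the lid shut and the bail standing upright over both saddles. The sleeve at (371,203) and (565,190) matches a bail angle of about 1.6–1.65. The top-view difference near the bowl and monitor is probably shadow, so I'll check it in the side view and then hand in.

Run:
```python
from h import *
from bench import arm
a=np.load("pics/side0.npz")["frame"];b=np.load("pics/s9.npz")["frame"]
for n,(x0,x1,y0,y1) in {"bowl":(300,358,188,230),"mon":(330,385,315,385),"wipes":(203,245,138,175)}.items():
    t=cv2.Canny(a[y0:y1,x0:x1],80,160).astype(np.float32); s=cv2.Canny(b[y0:y1,x0:x1],80,160).astype(np.float32)
    print(n,[round(float(v),2) for v in cv2.phaseCorrelate(t,s)[0]],(cv2.absdiff(a,b).max(2)[y0:y1,x0:x1]>40).mean().round(3))
print(arm.job_done())
```

```text
bowl [0.03, 0.63] 0.02
mon [-0.16, -0.3] 0.233
wipes [0.49, -0.14] 0.0
the job is handed in; nothing more can be done
None
```

The thermometer is in the box with the lid shut and the bail clamped over it, and I handed the job in at about 21 s.

- **Thermometer:** I took the leftmost rod and lowered it into the cradle until the wrist force was vertical, about 5 N, with the rod at z ≈ 36 mm. After release, the wrist camera showed it lying lengthways on both ribs, centred to within about 2 mm.
- **Lid:** I pushed it over from behind with the fingers closed and it fell shut on its own. The pictures show it flat on its seal.
- **Bail:** I gripped the sleeve and swung it over the saddles, peaking at about 25 N at the wrist, and felt it snap in. The last pictures show the wire resting on both saddles at about 1.6–1.65 rad by my measurement. That is a little above the stated rest of about 1.6 and inside my calibration error. The robot was touching nothing when I handed in.
- **Wipes box, bowl and monitor:** In the side view none of them moved by more than a pixel. The top view showed brightness changes at the bowl and monitor, and the side view showed them at the monitor too. I put these down to the arm's moving shadow, since the arm never went near either.

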